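# Lock the second post into the utensil rail and lay the peeler across

### The arm

A 6-joint arm with a two-finger parallel gripper is mounted at the origin on a cart in front of the work surface, level with it; the furniture and walls round the work are solid. World frame = base frame: x ahead of the robot, y to its left, z up, the work surface at z = 0. Lengths are in m, angles in rad, forces in N, time in s.
With the tool pointing down it reaches from about 0.35 to 0.975 m from the base axis. Payload 7.1 kg.
Tool frame: the origin (TCP) lies at the very end of the fingers, on their centre line; the grasp point (between the pads) lies 19 mm behind it (bot.tcp_to_grasp is the distance from the TCP to the grasp point, in m); z points along the fingers, y is the line along which they close (so a half turn about z gives the same grasp; the last joint's range is limited). The gripper opens to 88 mm and grips with 3 to 60 N. Pads are 20 mm wide; open, the fingers measure 115 mm over their backs; the gripper's body (75 mm by 178 mm) begins 61 mm behind the grasp point.
Start: joints at [1.24, 0.423, 1.63, -0, 1.089, -0.019], TCP at [0.192, 0.595, 0.223] pointing down, gripper open.
Joint ranges: [-3, 3], [-0.9, 2.11], [0.09, 2.58], [-1.31, 4.45], [0.11, 2.69], [-2.54, 2.54]. Speed limits (rad/s): [2.39, 2.39, 3.01, 3.14, 3.14, 3.14].

### API

Orientations are given as a unit quaternion [w, x, y, z].
In Python, from workcell import bot gives the robot as it stands.
- The arm moves only by the tool send_rows, never from a script. Its argument "targets" is a list of rows, each an object with "angular": the turn, a rotation vector about the world's x, y, z in degrees, a list of three; "dp": the shift along the world's x, y, z in cm, a list of three; "fingers": the gripper command: -1 is fully open, 1 is shut, values between are in proportion. A call has 1 to 12 rows; each row shifts and turns the commanded pose from where the row before left it; what a row does not reach is not made up. A row lasts 1/12 s, in which the tool goes at most 41.7 mm and 7.16 degrees, less where a joint would pass 70% of its speed; a pose out of reach is approached as far as the arm can. A call with a gripper value outside its range is refused whole. The fingers move at their own pace and stop on an object; "force" is the grip in N (left out, the last holds). Time passes only in rows, so rows that do not move let the fingers close. It gives the time, the measured TCP pose, the force, the opening and the grip force at its end, in the units of the state.
- bot.state(): the state, without advancing time (a new reading comes with each control period).
- bot.get_image(name): name is "side" or "top"; returns a dict with "pixels" (384x512x3 uint8, red, green, blue), "depth" (384x512 float32, m along the optical axis (not along the pixel's ray), 0 where there is no reading), "camera_matrix" (3x3 intrinsics, pixels), "extrinsics" (4x4, takes a point from world to camera coordinates). Camera axes: x right, y up, looking along -z (the intrinsics and any distortion apply to the point x, -y, -z); pixel columns grow to the right and rows downward; lengths in m; the calibration is good to about 2 mm. A picture is of the moment at which its call begins.
- bot.job_done(): hands the job in; it is judged then, once.
Trained networks look in a picture, given as the dict that the camera call returned (one of the last four; its "shot" number tells which), for a name from the list of things; names that differ only in an ending like _2 or _b are one class to them, and where a whole thing is asked for, a point or a joint stands for the part that bears it (a point fixed in the world has none). Each returns a list of dicts, best first, with "confidence" (0 to 1); they miss things now and then, are a little off and sometimes report something else, mostly with a low value. They report only what shows in the picture. A call takes as long as a camera call.
- bot.cut_out(thing, picture): "mask" (384x512 bool, what is visible of it) and "point" ([column, row] in pixels, amid what is visible of it).
The state is a dict: "time": time; "joint_positions": joint angles; "joint_vel": joint speeds; "tau": joint torques, N m; "position": TCP position; "orientation": TCP orientation; "wrist_force": force on the tool from outside, world axes, zero at the start; "moment": the same for the moment, N m; "gripper_width": finger opening in m; "grasp_force": force on a finger pad.
Only numpy, scipy, OpenCV 4.12 (cv2) and the standard library are available. Lean on these libraries where they do the work, as an engineer would, in place of code of your own. Each camera call takes 0.05 s, during which the arm holds its last target. There are 200 camera calls.

### The job

The slotted utensil rail on the worktop has one forked post locked in it; put up the other one. Lower the loose post into the slot, its hammer-head foot lengthways, midway between the engraved lines, until the foot stands on the channel's floor, and give it a quarter turn so the foot catches under both lips and the fork's gap faces along the rail. Then lay the black-handled peeler level in the two forks, centred between the posts and right way up as it lay, let go, and leave the timer and the red-handled opener where they are.

Things in the scene. Friction and masses are not known exactly. Their poses are not given: they have to be found in the camera images.
- rail: Fixed aluminium channel rail (dark inside) with closed ends, on the worktop: 190 mm long (y axis), 78 mm wide (x), 22 mm high. Origin: centre of its underside. A slot 32 mm wide runs along the middle of its top; under the lips (4 mm thick, underside at z 18 mm) lies a cavity 72 mm wide with its floor at z 3 mm. Inside it is clear from y -93 to +93 mm.
- fixed_post: The post that is already locked in the rail, immovable, the same shape and size as the loose one, turned as the loose one has to be. Origin: centre of the underside of its foot, on the slot's centre line 55 mm from the rail's middle, at one end or the other.
- mark: The place for the loose post: two pairs of thin dark lines engraved across the lips, 32 mm apart along the rail. Origin: midway between them on the slot's centre line, at the height of the rail's top, 110 mm from the fixed post.
- post: The loose forked post, 104 mm high, standing upright on the worktop, 0.22 kg. Origin: centre of the underside of its foot, z up. Foot: steel hammer head 60 mm (x) by 24 mm (y), 10 mm high; round stem 22 mm thick with a 28 mm ring at z 25 to 29 mm; fork on top. Locked: its x axis lies across the rail (either way round), its origin at rail z 3 mm.
- post_fork (a point): Centre of the floor of the loose post's fork, 84 mm above the post's origin, same axes. Dark wooden block 48 mm (x) by 24 mm (y), z -22 to 0 mm, with flat faces to grip across the 24 mm; prongs at x -21 and +21 mm rise to z 20 mm. The gap, 36 mm wide, runs along y, square to the foot. Locked, this point is 87 mm over the worktop.
- peeler: Black-handled peeler, 170 mm long along its x axis, lying flat, z up, 0.08 kg. Origin: middle of its length, level with its underside. Handle: x -85 to +20 mm, 25 mm wide (y), its top at z 17 to 19 mm; blade: x +15 to +85 mm, 14 mm wide, about z 1 to 5 mm. It balances on the handle, near x -27 mm. It may lie in the forks either way round.
- timer: Bystander: white and red kitchen timer, 72 mm across, 62 mm high. Origin: centre of its underside.
- opener: Bystander: red-handled opener, 174 mm long (x axis), 41 mm wide, 22 mm high. Origin: middle of its length.

How it is judged:
By the outcome, as a careful person would: the job done as asked, in the order asked, and still so for the second after the job is handed in, with the robot touching nothing.
It also fails if it takes over 61 s, if anything falls off the work surface, if the arm or the gripper's body presses on something with over 40 N, if the wrist force passes 120 N, or if a joint passes its speed limit or range.

## Working session

There is one attempt and no reset: what is moved stays moved. The work goes in short steps, Python scripts to look and compute and a tool call to move; the robot and the scene stay as the last step left them, time stands still between calls to the robot, and variables do not carry over. Pictures are saved under pics/ and viewed, at most 10 in all, crops included, and the job is handed in when it is done.

Besides the shell and the picture viewer there is one more tool, called after "Emit:" as name(argument=value, ...), one argument or row to a line, values as JSON. send_rows: Moves the arm, as the interface text tells. Its arguments: {"type":"object","properties":{"targets":{"type":"array","items":{"type":"object","properties":{"angular":{"type":"array","items":{"type":"number"}},"dp":{"type":"array","items":{"type":"number"}},"fingers":{"type":"number"}}}},"force":{"type":"number"}},"required":["targets"]}

```bash
mkdir -p pics; cat > h.py <<'E'
import numpy as np, cv2
from workcell import bot
def cloud(im):
    d=im["depth"];K=np.array(im["camera_matrix"]);E=np.array(im["extrinsics"])
    v,u=np.mgrid[0:384,0:512]
    P=np.stack([(u-K[0,2])/K[0,0]*d,-(v-K[1,2])/K[1,1]*d,-d],-1)
    W=(P-E[:3,3])@E[:3,:3]
    W[d<=0]=np.nan
    return W
def stats(n,im,W):
    for r in bot.cut_out(n,im)[:2]:
        m=r["mask"]; p=W[m]; p=p[~np.isnan(p).any(1)]
        if len(p)<20: print(n,r["confidence"],"few");continue
        q=p[:,:2]; rect=cv2.minAreaRect((q*1000).astype(np.float32))
        print(n,round(r["confidence"],2),"pt",np.round(r["point"]),"n",len(p),"med",np.round(np.median(p,0),3),"z",np.round(np.percentile(p[:,2],[2,50,98]),3),"rect",np.round(rect[0]),np.round(rect[1]),round(rect[2],1))
E
python3 - <<'E'
from h import *
pp=[]
for c in("top","side"):
    im=bot.get_image(c);W=cloud(im);np.savez(c,W=W,px=im["pixels"])
    print(c)
    cv2.imwrite(f"pics/{c}0.png",im["pixels"][...,::-1])
    for n in("rail","fixed_post","mark","post","post_fork","peeler","timer","opener"): stats(n,im,W)
print(bot.state())
E
```

```text
top
rail 0.75 pt [274. 212.] n 1670 med [ 0.434 -0.232  0.019] z [-0.003  0.019  0.026] rect [ 440. -223.] [200.  83.] 68.3
fixed_post 0.53 pt [255. 200.] n 199 med [ 0.459 -0.172  0.086] z [0.002 0.086 0.108] rect [ 466. -171.] [34. 63.] 66.0
post 0.48 pt [216. 172.] n 255 med [ 0.538 -0.064  0.08 ] z [0.004 0.08  0.105] rect [550. -62.] [34. 71.] 84.6
post_fork 0.84 pt [218. 172.] n 205 med [ 0.537 -0.063  0.081] z [0.005 0.081 0.103] rect [541. -60.] [27. 53.] 70.5
timer 0.92 pt [352. 231.] n 517 med [ 0.376 -0.447  0.039] z [0.005 0.039 0.06 ] rect [ 381. -452.] [69. 77.] 64.7
timer 0.29 pt [255. 197.] n 180 med [ 0.461 -0.172  0.087] z [0.019 0.087 0.107] rect [ 466. -173.] [27. 65.] 76.8
opener 0.62 pt [254. 201.] n 203 med [ 0.459 -0.172  0.086] z [0.001 0.086 0.108] rect [ 467. -170.] [32. 64.] 73.5
opener 0.55 pt [338. 258.] n 511 med [ 0.304 -0.404  0.012] z [-0.003  0.012  0.022] rect [ 305. -406.] [173.  42.] 59.0
side
rail 0.85 pt [237. 223.] n 2057 med [ 0.434 -0.246  0.02 ] z [0.001 0.02  0.025] rect [ 437. -221.] [202.  90.] 68.5
fixed_post 0.61 pt [247. 188.] n 483 m
[... 700 characters left out ...]
array([ 1.24000220e+00,  4.23089392e-01,  1.62990778e+00,  1.13220788e-05,
        1.08859612e+00, -1.90249239e-02]), 'joint_vel': array([ 1.81253167e-04, -5.93788972e-04,  2.32359711e-04, -1.92884881e-03,
        4.37109499e-04,  7.18388798e-05]), 'tau': array([ 9.09458322e-04, -5.44562888e+01, -2.74048036e+01,  6.43116399e-02,
        1.68447336e-02, -6.04056163e-05]), 'position': array([0.19169572, 0.59485663, 0.22267863]), 'orientation': array([-4.99396283e-06,  1.55256630e-01,  9.87874172e-01,  5.61904998e-07]), 'wrist_force': array([-0.32414695,  0.71384045, -0.31801445]), 'moment': array([ 0.00451532, -0.02637536, -0.03147228]), 'grasp_force': 0.0, 'gripper_width': 0.0879309211662213}
```

View pics/top0.png

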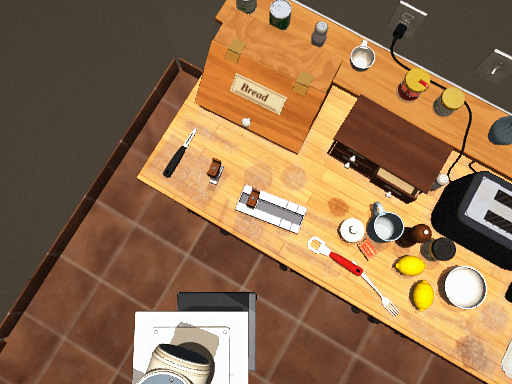

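View pics/side0.png

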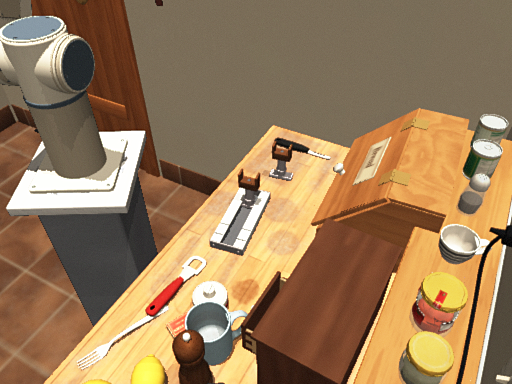

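Top picture: rail about (271,209), fixed post at (253,199), loose post at (215,170), peeler from the handle at (167,175) to the blade tip at (194,131), and the bread bin to its right. The side picture agrees. Now I'll fit the poses.

```bash
python3 - <<'E'
from h import *
from scipy import ndimage
def rect(q): 
    r=cv2.minAreaRect((q*1000).astype(np.float32)); b=cv2.boxPoints(r)
    e=b[1]-b[0] if np.linalg.norm(b[1]-b[0])>np.linalg.norm(b[2]-b[1]) else b[2]-b[1]
    return np.round(r[0],1),np.round(sorted(r[1]),1),round(np.degrees(np.arctan2(e[1],e[0]))%180,1)
for c in("top","side"):
    W=np.load(c+".npz")["W"];px=np.load(c+".npz")["px"]; x,y,z=np.moveaxis(W,-1,0)
    print(c,"table z",np.nanmedian(z[(abs(x-.52)<.03)&(abs(y+.2)<.05)&(z<.012)]))
    def reg(cx,cy,r,z0,z1): 
        m=(np.hypot(x-cx,y-cy)<r)&(z>z0)&(z<z1); l,n=ndimage.label(m,np.ones((3,3)))
        if n==0: return m
        return l==1+np.argmax(ndimage.sum(m,l,range(1,n+1)))
    for name,a in dict(rail=(.437,-.222,.115,.016,.03),fork=(.462,-.172,.04,.07,.12),pfork=(.54,-.063,.05,.07,.12),pfork_prong=(.54,-.063,.05,.095,.12),pfoot=(.54,-.063,.05,.006,.016),peel=(.6,.04,.12,.007,.03)).items():
        m=reg(*a)
        if m.sum()<6: print(name,m.sum());continue
        q=W[m]; print(name,m.sum(),"mean",np.round(q.mean(0),3),rect(q[:,:2]))
    # peeler dark pixels & silver
    m=reg(.6,.04,.12,.003,.03); g=px.max(-1)
    dk=m&(g<70); print("dark",dk.sum(),rect(W[dk][:,:2]), "mean", W[dk].mean(0).round(3))
r=cv2.resize(np.load("top.npz")["px"][120:245,140:320],None,fx=4,fy=4,interpolation=cv2.INTER_CUBIC)
cv2.imwrite("pics/crop1.png",r[...,::-1])
# bin points above 0.03 near
W=np.load("side.npz")["W"];x,y,z=np.moveaxis(W,-1,0)
m=(z>.03)&(z<.4)&(x>.5)&(abs(y)<.3)&(np.hypot(x-.54,y+.063)>.07); q=W[m]
for yy in np.arange(-.3,.2,.05):
    s=q[abs(q[:,1]-yy)<.025]
    if len(s): print(round(yy,2),"minx",s[:,0].min().round(3),s[:,2].max().round(3))
W=np.load("top.npz")["W"];x,y,z=np.moveaxis(W,-1,0);m=(z>.03)&(z<.4)&(x>.5)&(abs(y)<.3)&(np.hypot(x-.54,y+.063)>.07); q=W[m]
for yy in np.arange(-.3,.2,.05):
    s=q[abs(q[:,1]-yy)<.025]
    if len(s): print(round(yy,2),"minx",s[:,0].min().round(3),s[:,2].max().round(3))
E
```

```text
top table z -0.0012235590281145117
rail 1021 mean [ 0.435 -0.225  0.021] (array([ 439.1, -222. ]), array([ 79.2, 195. ]), np.float32(68.9))
fork 172 mean [ 0.459 -0.171  0.09 ] (array([ 459.2, -171.2]), array([24.2, 49.4]), np.float32(159.2))
pfork 172 mean [ 0.543 -0.063  0.087] (array([542.6, -62. ]), array([24.4, 47.6]), np.float32(160.0))
pfork_prong 23 mean [ 0.562 -0.07   0.102] (array([562.3, -69.3]), array([ 5.6, 23.4]), np.float32(68.4))
pfoot 42 mean [ 0.523 -0.057  0.009] (array([525.8, -56. ]), array([22. , 24.5]), np.float32(71.3))
peel 255 mean [0.579 0.062 0.013] (array([587.1,  58.3]), array([ 24.8, 118.8]), np.float32(150.7))
dark 250 (array([600. ,  50.7]), array([ 23.8, 146.9]), np.float32(151.0)) mean [0.578 0.061 0.013]
side table z 6.010204313997123e-06
rail 1314 mean [ 0.439 -0.236  0.022] (array([ 441. , -224.5]), array([ 80. , 199.2]), np.float32(68.5))
fork 300 mean [ 0.46  -0.179  0.088] (array([ 460.9, -174.6]), array([26.7, 48.4]), np.float32(157.6))
pfork 237 mean [ 0.544 -0.07   0.086] (array([545.7, -65.9]), array([27.3, 48.7]), np.float32(160.4))
pfork_prong 27 mean [ 0.526 -0.06   0.101] (array([526.3, -57.6]), array([ 6.5, 24.6]), np.float32(70.2))
pfoot 124 mean [ 0.546 -0.069  0.01 ] (array([545.9, -65.9]), array([25.8, 59. ]), np.float32(158.4))
peel 202 mean [0.583 0.055 0.013] (array([583.2,  56.7]), array([ 27. , 103.6]), np.float32(146.7))
dark 182 (array([583.3,  55. ]), array([ 20.1, 101. ]), np.float32(150.7)) mean [0.582 0.053 0.012]
-0.3 minx 0.592 0.22
-0.25 minx 0.606 0.225
-0.2 minx 0.632 0.226
-0.15 minx 0.658 0.226
-0.1 minx 0.693 0.21
-0.05 minx 0.708 0.205
-0.0 minx 0.736 0.114
-0.3 minx 0.59 0.212
-0.25 minx 0.602 0.225
-0.2 minx 0.628 0.227
-0.15 minx 0.654 0.225
-0.1 minx 0.678 0.21
-0.05 minx 0.705 0.207
-0.0 minx 0.73 0.116
```

View pics/crop1.png

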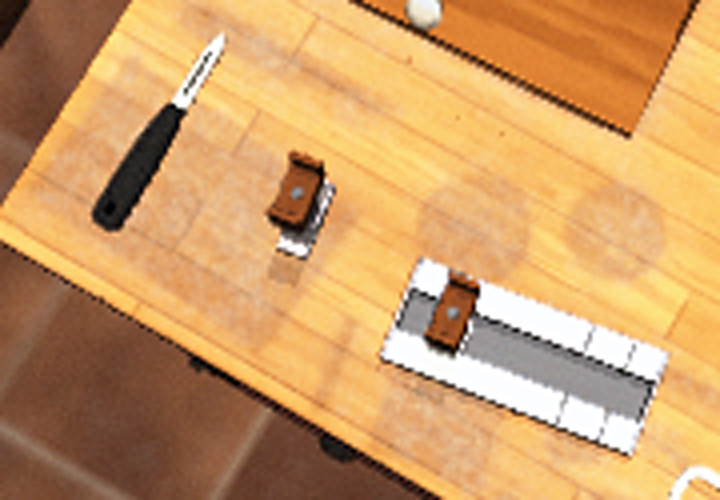

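Emit:
send_rows(
  targets=[
    {"dp": [1.76,-3.3,-0.35],"angular": [0,0,-2.2],"fingers": -1},
    {"dp": [1.76,-3.3,-0.35],"fingers": -1},
    {"dp": [1.76,-3.3,-0.35],"fingers": -1},
    {"dp": [1.76,-3.3,-0.35],"fingers": -1},
    {"dp": [1.76,-3.3,-0.35],"fingers": -1},
    {"dp": [1.76,-3.3,-0.35],"fingers": -1},
    {"dp": [1.76,-3.3,-0.35],"fingers": -1},
    {"dp": [1.76,-3.3,-0.35],"fingers": -1},
    {"dp": [1.76,-3.3,-0.35],"fingers": -1},
    {"dp": [1.76,-3.3,-0.35],"fingers": -1},
  ],
  force=40,
)

```text
$.targets[1]: bad value
```

Emit:
send_rows(
  targets=[
    {"dp": [1.76,-3.3,-0.35],"fingers": -1},
    {"dp": [1.76,-3.3,-0.35],"fingers": -1},
    {"dp": [1.76,-3.3,-0.35],"fingers": -1},
    {"dp": [1.76,-3.3,-0.35],"fingers": -1},
    {"dp": [1.76,-3.3,-0.35],"fingers": -1},
    {"dp": [1.76,-3.3,-0.35],"fingers": -1},
    {"dp": [1.76,-3.3,-0.35],"fingers": -1},
    {"dp": [1.76,-3.3,-0.35],"fingers": -1},
    {"dp": [1.7,-3.1,-0.3],"fingers": -1},
    {"dp": [1.7,-3.1,-0.3],"fingers": -1},
    {"dp": [0,0,0],"fingers": -1},
    {"dp": [0,0,0],"fingers": -1},
  ],
)

```text
$.targets[0]: bad value
```

Emit:
send_rows(
  targets=[
    {"dp": [1.76,-3.3,-0.35],"angular": [0,0,-2.2],"fingers": -1},
    {"dp": [1.76,-3.3,-0.35],"angular": [0,0,0],"fingers": -1},
    {"dp": [1.76,-3.3,-0.35],"angular": [0,0,0],"fingers": -1},
    {"dp": [1.76,-3.3,-0.35],"angular": [0,0,0],"fingers": -1},
    {"dp": [1.76,-3.3,-0.35],"angular": [0,0,0],"fingers": -1},
    {"dp": [1.76,-3.3,-0.35],"angular": [0,0,0],"fingers": -1},
    {"dp": [1.76,-3.3,-0.35],"angular": [0,0,0],"fingers": -1},
    {"dp": [1.76,-3.3,-0.35],"angular": [0,0,0],"fingers": -1},
    {"dp": [1.76,-3.3,-0.35],"angular": [0,0,0],"fingers": -1},
    {"dp": [1.76,-3.3,-0.35],"angular": [0,0,0],"fingers": -1},
  ],
  force=40,
)

```text
time: 1.73
position: [0.3683, 0.2633, 0.1878]
orientation: [0.0, 0.174, 0.985, 0.0]
wrist_force: [1.4, 0.7, -0.2]
gripper_width: 0.0876
grasp_force: 0.0
```

Emit:
send_rows(
  targets=[
    {"dp": [1.76,-3.3,-0.35],"angular": [0,0,0],"fingers": -1},
    {"dp": [1.76,-3.3,-0.35],"angular": [0,0,0],"fingers": -1},
    {"dp": [1.76,-3.3,-0.35],"angular": [0,0,0],"fingers": -1},
    {"dp": [1.76,-3.3,-0.35],"angular": [0,0,0],"fingers": -1},
    {"dp": [1.76,-3.3,-0.35],"angular": [0,0,0],"fingers": -1},
    {"dp": [1.76,-3.3,-0.35],"angular": [0,0,0],"fingers": -1},
    {"dp": [1.76,-3.3,-0.35],"angular": [0,0,0],"fingers": -1},
    {"dp": [1.76,-3.3,-0.35],"angular": [0,0,0],"fingers": -1},
    {"dp": [1.7,-3.1,-0.3],"angular": [0,0,0],"fingers": -1},
    {"dp": [1.7,-3.1,-0.3],"angular": [0,0,0],"fingers": -1},
    {"dp": [0,0,0],"angular": [0,0,0],"fingers": -1},
    {"dp": [0,0,0],"angular": [0,0,0],"fingers": -1},
  ],
)

```text
time: 2.73
position: [0.5429, -0.0626, 0.1534]
orientation: [-0.0, 0.176, 0.984, 0.0]
wrist_force: [-0.3, -0.5, 0.1]
gripper_width: 0.0877
grasp_force: 0.0
```

Emit:
send_rows(
  targets=[
    {"dp": [0.1,-0.15,-2.5],"angular": [0,0,0],"fingers": -1},
    {"dp": [0,0,-3.0],"angular": [0,0,0],"fingers": -1},
    {"dp": [0,0,-2.5],"angular": [0,0,0],"fingers": -1},
    {"dp": [0,0,-1.8],"angular": [0,0,0],"fingers": -0.5},
    {"dp": [0,0,0],"angular": [0,0,0],"fingers": 0},
    {"dp": [0,0,0],"angular": [0,0,0],"fingers": 0.2},
    {"dp": [0,0,0],"angular": [0,0,0],"fingers": 0.4},
    {"dp": [0,0,0],"angular": [0,0,0],"fingers": 1},
    {"dp": [0,0,0],"angular": [0,0,0],"fingers": 1},
    {"dp": [0,0,0],"angular": [0,0,0],"fingers": 1},
    {"dp": [0,0,0],"angular": [0,0,0],"fingers": 1},
    {"dp": [0,0,0],"angular": [0,0,0],"fingers": 1},
  ],
)

```text
time: 3.73
position: [0.5437, -0.0627, 0.0561]
orientation: [0.0, 0.174, 0.985, 0.0]
wrist_force: [0.4, -0.3, 0.9]
gripper_width: 0.031
grasp_force: 0.0
```

Emit:
send_rows(
  targets=[
    {"dp": [0,0,0],"angular": [0,0,0],"fingers": 1},
    {"dp": [0,0,0],"angular": [0,0,0],"fingers": 1},
    {"dp": [0,0,0],"angular": [0,0,0],"fingers": 1},
    {"dp": [0,0,0],"angular": [0,0,0],"fingers": 1},
    {"dp": [0,0,0],"angular": [0,0,0],"fingers": 1},
    {"dp": [0,0,0],"angular": [0,0,0],"fingers": 1},
  ],
)

```text
time: 4.23
position: [0.5436, -0.0627, 0.0558]
orientation: [0.0, 0.174, 0.985, -0.0]
wrist_force: [-0.9, -0.0, 3.9]
gripper_width: 0.0239
grasp_force: 40.0
```

Emit:
send_rows(
  targets=[
    {"dp": [0,0,3.0],"angular": [0,0,0],"fingers": 1},
    {"dp": [0,0,3.5],"angular": [0,0,0],"fingers": 1},
    {"dp": [0,0,3.5],"angular": [0,0,0],"fingers": 1},
    {"dp": [0,0,3.0],"angular": [0,0,0],"fingers": 1},
    {"dp": [-0.95,-1.63,0],"angular": [0,0,-7],"fingers": 1},
    {"dp": [-0.95,-1.63,0],"angular": [0,0,-7],"fingers": 1},
    {"dp": [-0.95,-1.63,0],"angular": [0,0,-7],"fingers": 1},
    {"dp": [-0.95,-1.63,0],"angular": [0,0,-7],"fingers": 1},
    {"dp": [-0.95,-1.63,0],"angular": [0,0,-7],"fingers": 1},
    {"dp": [-0.95,-1.63,0],"angular": [0,0,-7],"fingers": 1},
  ],
)

```text
time: 5.07
position: [0.4855, -0.1609, 0.1851]
orientation: [-0.001, 0.518, 0.855, -0.0]
wrist_force: [-0.8, 0.2, -2.5]
gripper_width: 0.0235
grasp_force: 40.0
```

Emit:
send_rows(
  targets=[
    {"dp": [-0.95,-1.63,0],"angular": [0,0,-7],"fingers": 1},
    {"dp": [-0.95,-1.63,0],"angular": [0,0,-7],"fingers": 1},
    {"dp": [-0.95,-1.63,0],"angular": [0,0,-7],"fingers": 1},
    {"dp": [-0.95,-1.63,0],"angular": [0,0,-7],"fingers": 1},
    {"dp": [-0.95,-1.63,0],"angular": [0,0,-7],"fingers": 1},
    {"dp": [-0.95,-1.63,0],"angular": [0,0,-7],"fingers": 1},
    {"dp": [-0.95,-1.63,0],"angular": [0,0,-7],"fingers": 1},
    {"dp": [0,0,-3],"angular": [0,0,0],"fingers": 1},
    {"dp": [0,0,-3],"angular": [0,0,0],"fingers": 1},
    {"dp": [0,0,-1.5],"angular": [0,0,0],"fingers": 1},
    {"dp": [0,0,0],"angular": [0,0,0],"fingers": 1},
    {"dp": [0,0,0],"angular": [0,0,0],"fingers": 1},
  ],
)

```text
time: 6.07
position: [0.4193, -0.2741, 0.1098]
orientation: [-0.001, 0.824, 0.566, -0.0]
wrist_force: [0.9, 0.1, -1.2]
gripper_width: 0.0238
grasp_force: 40.0
```

```bash
cat > look.py <<'E'
from h import *
import sys
s=bot.state();p=s["position"];q=s["orientation"]
print("tcp",p.round(4),"tooly",(2*np.degrees(np.arctan2(q[2],q[1]))-90).round(2),"j6",s["joint_positions"][5].round(2))
out=[]
for c in("top","side"):
    im=bot.get_image(c);W=cloud(im);np.savez(c+"1",W=W,px=im["pixels"])
    x,y,z=np.moveaxis(W,-1,0)
    # foot: points under gripper near z of foot
    zf=p[2]-.0558
    m=(np.hypot(x-p[0],y-p[1])<.045)&(z>zf-.003)&(z<zf+.014)&(z>.026)
    if m.sum()>8:
        r=cv2.minAreaRect((W[m][:,:2]*1000).astype(np.float32)); print(c,"foot",m.sum(),np.round(r[0],1),np.round(r[1],1),round(r[2],1))
    u0,v0=(275,205) if c=="top" else (240,220)
    out.append(cv2.resize(im["pixels"][v0-65:v0+65,u0-65:u0+65],(400,400),interpolation=cv2.INTER_CUBIC))
cv2.imwrite(f"pics/{sys.argv[1]}.png",np.hstack(out)[...,::-1])
E
python3 look.py hov
```

```text
tcp [ 0.4193 -0.2741  0.1098] tooly -21.07 j6 -0.24
side foot 156 [ 420.8 -277.5] [60.4 23.8] 65.9
```

View pics/hov.png

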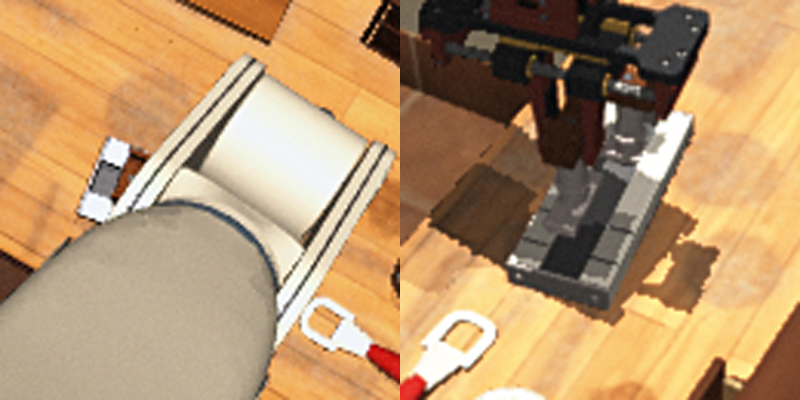

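The foot hangs lengthways over the marked place, within about 2 mm of it. Lowering.

Emit:
send_rows(
  targets=[
    {"dp": [0,0,-1.5],"angular": [0,0,0],"fingers": 1},
    {"dp": [0,0,-1.5],"angular": [0,0,0],"fingers": 1},
    {"dp": [0,0,-1],"angular": [0,0,0],"fingers": 1},
    {"dp": [0,0,-0.6],"angular": [0,0,0],"fingers": 1},
    {"dp": [0,0,0],"angular": [0,0,0],"fingers": 1},
    {"dp": [0,0,0],"angular": [0,0,0],"fingers": 1},
  ],
)

```text
time: 6.67
position: [0.4203, -0.2747, 0.0651]
orientation: [0.0, 0.824, 0.566, 0.0]
wrist_force: [-0.2, 0.4, -1.5]
gripper_width: 0.0238
grasp_force: 40.0
```

Emit:
send_rows(
  targets=[
    {"dp": [0,0,-0.25],"angular": [0,0,0],"fingers": 1},
    {"dp": [0,0,-0.15],"angular": [0,0,0],"fingers": 1},
    {"dp": [0,0,0],"angular": [0,0,0],"fingers": 1},
    {"dp": [0,0,0],"angular": [0,0,0],"fingers": 1},
  ],
)

```text
time: 7.0
position: [0.4201, -0.2746, 0.0609]
orientation: [0.0, 0.824, 0.566, 0.0]
wrist_force: [0.1, 0.1, -2.7]
gripper_width: 0.0236
grasp_force: 40.0
```

Emit:
send_rows(
  targets=[
    {"dp": [0,0,-0.15],"angular": [0,0,0],"fingers": 1},
    {"dp": [0,0,-0.1],"angular": [0,0,0],"fingers": 1},
    {"dp": [0,0,0],"angular": [0,0,0],"fingers": 1},
    {"dp": [0,0,0],"angular": [0,0,0],"fingers": 1},
  ],
)

```text
time: 7.33
position: [0.4202, -0.2747, 0.0588]
orientation: [0.0, 0.824, 0.566, 0.0]
wrist_force: [-1.6, 0.1, 7.1]
gripper_width: 0.024
grasp_force: 40.0
```

Emit:
send_rows(
  targets=[
    {"dp": [0,0,0],"angular": [0,0,4],"fingers": 1},
    {"dp": [0,0,0],"angular": [0,0,6],"fingers": 1},
    {"dp": [0,0,0],"angular": [0,0,6],"fingers": 1},
    {"dp": [0,0,0],"angular": [0,0,6],"fingers": 1},
    {"dp": [0,0,0],"angular": [0,0,6],"fingers": 1},
    {"dp": [0,0,0],"angular": [0,0,6],"fingers": 1},
    {"dp": [0,0,0],"angular": [0,0,6],"fingers": 1},
    {"dp": [0,0,0],"angular": [0,0,6],"fingers": 1},
  ],
)

```text
time: 8.0
position: [0.4215, -0.2753, 0.0589]
orientation: [0.002, 0.536, 0.844, 0.0]
wrist_force: [2.9, 0.1, 1.1]
gripper_width: 0.0238
grasp_force: 40.0
```

Emit:
send_rows(
  targets=[
    {"dp": [0,0,0],"angular": [0,0,6],"fingers": 1},
    {"dp": [0,0,0],"angular": [0,0,6],"fingers": 1},
    {"dp": [0,0,0],"angular": [0,0,6],"fingers": 1},
    {"dp": [0,0,0],"angular": [0,0,6],"fingers": 1},
    {"dp": [0,0,0],"angular": [0,0,6],"fingers": 1},
    {"dp": [0,0,0],"angular": [0,0,6],"fingers": 1},
    {"dp": [0,0,0],"angular": [0,0,4],"fingers": 1},
    {"dp": [0,0,0],"angular": [0,0,3.8],"fingers": 1},
    {"dp": [0,0,0],"angular": [0,0,0],"fingers": 1},
    {"dp": [0,0,0],"angular": [0,0,0],"fingers": 1},
  ],
)

```text
time: 8.83
position: [0.4211, -0.275, 0.0588]
orientation: [0.001, 0.186, 0.983, -0.0]
wrist_force: [2.3, 1.4, 5.6]
gripper_width: 0.024
grasp_force: 40.0
```

```bash
python3 look.py turned; python3 - <<'E'
from h import *
W=np.load("side1.npz")["W"];x,y,z=np.moveaxis(W,-1,0)
for n,cx,cy in(("fixed",.462,-.172),("loose",.42,-.275)):
    m=(np.hypot(x-cx,y-cy)<.04)&(z>.07)&(z<.098);print(n,m.sum(),W[m].mean(0).round(4))
E
```

```text
tcp [ 0.4211 -0.275   0.0588] tooly 68.62 j6 -1.8
fixed 88 [ 0.4748 -0.1845  0.0831]
loose 137 [ 0.4343 -0.288   0.0836]
```

View pics/turned.png

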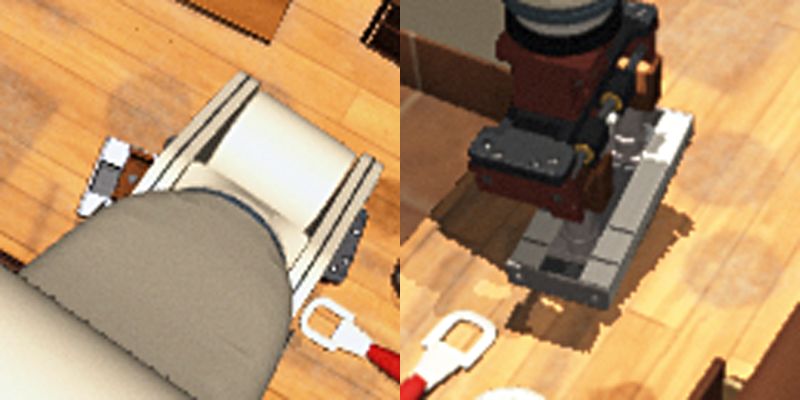

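The post is turned, and the forks line up. Release and rise.

Emit:
send_rows(
  targets=[
    {"dp": [0,0,0],"angular": [0,0,0],"fingers": -1},
    {"dp": [0,0,0],"angular": [0,0,0],"fingers": -1},
    {"dp": [0,0,0],"angular": [0,0,0],"fingers": -1},
    {"dp": [0,0,0],"angular": [0,0,0],"fingers": -1},
    {"dp": [0,0,0],"angular": [0,0,0],"fingers": -1},
    {"dp": [0,0,0],"angular": [0,0,0],"fingers": -1},
    {"dp": [0,0,3],"angular": [0,0,0],"fingers": -1},
    {"dp": [0,0,4],"angular": [0,0,0],"fingers": -1},
    {"dp": [0,0,4],"angular": [0,0,0],"fingers": -1},
  ],
)

```text
time: 9.68
position: [0.4189, -0.2739, 0.1684]
orientation: [-0.002, 0.185, 0.983, 0.001]
wrist_force: [-0.0, -1.3, -0.4]
gripper_width: 0.0805
grasp_force: 0.0
```

Emit:
send_rows(
  targets=[
    {"dp": [1.68,3.3,0],"angular": [0,0,0],"fingers": -1},
    {"dp": [1.68,3.3,0],"angular": [0,0,-2],"fingers": -1},
    {"dp": [1.68,3.3,0],"angular": [0,0,-2],"fingers": -1},
    {"dp": [1.68,3.3,0],"angular": [0,0,-2],"fingers": -1},
    {"dp": [1.68,3.3,0],"angular": [0,0,-1.7],"fingers": -1},
    {"dp": [1.68,3.3,0],"angular": [0,0,0],"fingers": -1},
    {"dp": [1.68,3.3,0],"angular": [0,0,0],"fingers": -1},
    {"dp": [1.68,3.3,0],"angular": [0,0,0],"fingers": -1},
    {"dp": [1.68,3.3,0],"angular": [0,0,0],"fingers": -1},
    {"dp": [1.68,3.3,0],"angular": [0,0,0],"fingers": -1},
    {"dp": [0,0,0],"angular": [0,0,0],"fingers": -1},
    {"dp": [0,0,0],"angular": [0,0,0],"fingers": -1},
  ],
)

```text
time: 10.68
position: [0.5882, 0.057, 0.1678]
orientation: [-0.0, 0.249, 0.969, -0.0]
wrist_force: [-0.2, -0.6, -0.2]
gripper_width: 0.0877
grasp_force: 0.0
```

```bash
python3 - <<'E'
from h import *
s=bot.state();p=s["position"];q=s["orientation"]
print("tcp",p.round(4),"tooly",(2*np.degrees(np.arctan2(q[2],q[1]))-90).round(2),"j6",s["joint_positions"][5].round(2))
o=[]
for c in("top","side"):
    im=bot.get_image(c);W=cloud(im);x,y,z=np.moveaxis(W,-1,0);print(c)
    for n,cx,cy in(("fixed",.46,-.173),("loose",.42,-.275)):
        m=(np.hypot(x-cx,y-cy)<.04)&(z>.07)&(z<.12)
        r=cv2.minAreaRect((W[m][:,:2]*1000).astype(np.float32));print(n,m.sum(),"floor z",np.median(W[m][:,2]).round(4),"max",z[m].max().round(3),np.round(r[0],1),np.round(r[1],1),round(r[2],1))
    m=(np.hypot(x-.6,y-.04)<.12)&(z>.006)&(z<.03)
    r=cv2.minAreaRect((W[m][:,:2]*1000).astype(np.float32));print("peel",m.sum(),np.round(r[0],1),np.round(r[1],1),round(r[2],1))
    u0,v0=(265,205) if c=="top" else (245,205)
    o.append(cv2.resize(im["pixels"][v0-55:v0+55,u0-55:u0+55],(400,400),interpolation=cv2.INTER_CUBIC))
cv2.imwrite("pics/locked.png",np.hstack(o)[...,::-1])
E
```

```text
tcp [0.5882 0.057  0.1678] tooly 61.21 j6 -0.99
top
fixed 170 floor z 0.0872 max 0.11 [ 459.  -171.3] [23.8 49.1] 69.4
loose 169 floor z 0.0869 max 0.112 [ 421.2 -274. ] [23.8 48.9] 68.2
peel 196 [570.6  10.8] [140.5 220.8] 48.6
side
fixed 298 floor z 0.0863 max 0.11 [ 460.7 -174.7] [26.1 48.4] 70.0
loose 349 floor z 0.087 max 0.109 [ 423.3 -277.8] [26.5 48.3] 67.3
peel 262 [610.4  42.7] [ 27.9 166.1] 61.0
```

View pics/locked.png

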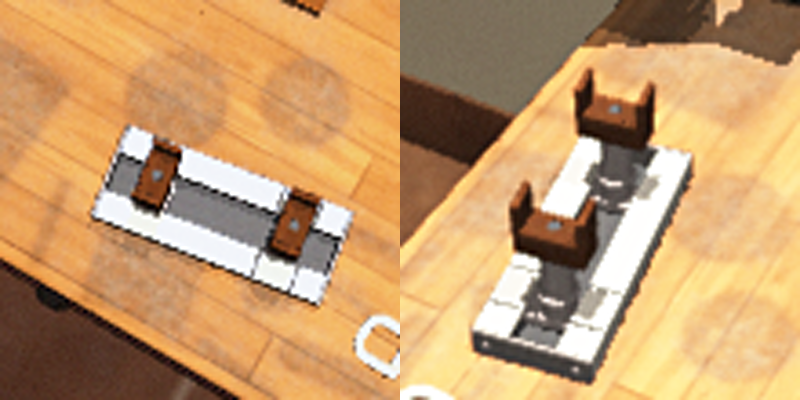

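Both forks stand at 87 mm, 110 mm apart and parallel, and the foot is midway between the lines. Now the peeler.

Emit:
send_rows(
  targets=[
    {"dp": [-0.05,-0.1,-3.8],"angular": [0,0,-0.2],"fingers": -1},
    {"dp": [0,0,-3.8],"angular": [0,0,0],"fingers": -1},
    {"dp": [0,0,-3.6],"angular": [0,0,0],"fingers": -1},
    {"dp": [0,0,-3],"angular": [0,0,0],"fingers": -0.5},
    {"dp": [0,0,-1.5],"angular": [0,0,0],"fingers": 0},
    {"dp": [0,0,-0.6],"angular": [0,0,0],"fingers": 0.1},
    {"dp": [0,0,0],"angular": [0,0,0],"fingers": 0.2},
    {"dp": [0,0,0],"angular": [0,0,0],"fingers": 0.2},
  ],
  force=20,
)

```text
time: 11.45
position: [0.5877, 0.0535, 0.0058]
orientation: [0.0, 0.252, 0.968, 0.0]
wrist_force: [-0.4, -0.1, -0.2]
gripper_width: 0.0584
grasp_force: 0.0
```

Emit:
send_rows(
  targets=[
    {"dp": [0,0.2,-0.2],"angular": [0,0,0],"fingers": 0.3},
    {"dp": [0,0,0],"angular": [0,0,0],"fingers": 0.4},
    {"dp": [0,0,0],"angular": [0,0,0],"fingers": 1},
    {"dp": [0,0,0],"angular": [0,0,0],"fingers": 1},
    {"dp": [0,0,0],"angular": [0,0,0],"fingers": 1},
    {"dp": [0,0,0],"angular": [0,0,0],"fingers": 1},
    {"dp": [0,0,0],"angular": [0,0,0],"fingers": 1},
    {"dp": [0,0,0],"angular": [0,0,0],"fingers": 1},
  ],
)

```text
time: 12.12
position: [0.5879, 0.0566, 0.0038]
orientation: [0.0, 0.252, 0.968, 0.0]
wrist_force: [-1.4, 0.3, 6.5]
gripper_width: 0.0252
grasp_force: 19.9
```

Emit:
send_rows(
  targets=[
    {"dp": [0,0,1.5],"angular": [0,0,0],"fingers": 1},
    {"dp": [0,0,3],"angular": [0,0,0],"fingers": 1},
    {"dp": [0,0,4],"angular": [0,0,0],"fingers": 1},
    {"dp": [0,0,4],"angular": [0,0,0],"fingers": 1},
    {"dp": [0,0,2.5],"angular": [0,0,0],"fingers": 1},
    {"dp": [0,0,1],"angular": [0,0,0],"fingers": 1},
  ],
)

```text
time: 12.62
position: [0.5896, 0.0567, 0.1674]
orientation: [0.003, 0.252, 0.968, 0.001]
wrist_force: [1.0, -0.4, 0.2]
gripper_width: 0.0249
grasp_force: 19.9
```

Emit:
send_rows(
  targets=[
    {"dp": [-1.15,-2.15,0],"angular": [0,0,-6.8],"fingers": 1},
    {"dp": [-1.15,-2.15,0],"angular": [0,0,-6.8],"fingers": 1},
    {"dp": [-1.15,-2.15,0],"angular": [0,0,-6.8],"fingers": 1},
    {"dp": [-1.15,-2.15,0],"angular": [0,0,-6.8],"fingers": 1},
    {"dp": [-1.15,-2.15,0],"angular": [0,0,-6.8],"fingers": 1},
    {"dp": [-1.15,-2.15,0],"angular": [0,0,-6.8],"fingers": 1},
    {"dp": [-1.15,-2.15,0],"angular": [0,0,-6.8],"fingers": 1},
    {"dp": [-1.15,-2.15,0],"angular": [0,0,-6.8],"fingers": 1},
    {"dp": [-1.15,-2.15,0],"angular": [0,0,-6.8],"fingers": 1},
    {"dp": [-1.15,-2.15,0],"angular": [0,0,-6.8],"fingers": 1},
    {"dp": [-1.15,-2.15,0],"angular": [0,0,-6.8],"fingers": 1},
    {"dp": [-1.15,-2.1,0],"angular": [0,0,-6.7],"fingers": 1},
  ],
)

```text
time: 13.62
position: [0.4481, -0.2016, 0.162]
orientation: [-0.001, 0.824, 0.566, -0.001]
wrist_force: [0.8, 0.0, 0.1]
gripper_width: 0.025
grasp_force: 19.9
```

Emit:
send_rows(
  targets=[
    {"dp": [0,0,-2],"angular": [0,0,0],"fingers": 1},
    {"dp": [0,0,-1.3],"angular": [0,0,0],"fingers": 1},
    {"dp": [0,0,0],"angular": [0,0,0],"fingers": 1},
    {"dp": [0,0,0],"angular": [0,0,0],"fingers": 1},
  ],
)

```text
time: 13.95
position: [0.4484, -0.2006, 0.1289]
orientation: [-0.001, 0.822, 0.569, -0.001]
wrist_force: [0.6, -0.1, 0.3]
gripper_width: 0.0248
grasp_force: 19.9
```

```bash
cat > pl.py <<'E'
from h import *
import sys
s=bot.state();p=s["position"];q=s["orientation"]
print("tcp",p.round(4),"tooly",(2*np.degrees(np.arctan2(q[2],q[1]))-90).round(2),"F",s["wrist_force"].round(1))
o=[]
z0=float(sys.argv[2])
u=np.array([.3535,.9354]);n=np.array([u[1],-u[0]]);C=np.array([.441,-.2243])
for c in("top","side"):
    im=bot.get_image(c);W=cloud(im);q=W[...,:2]-C;a=q@u;b=q@n;z=W[...,2]
    if c=="side":
        for d in(.002,):C2=C+[.0015,-.002];a=(W[...,:2]-C2)@u;b=(W[...,:2]-C2)@n
    m=(abs(b)<.016)&(abs(a)<.12)&(z>z0-.004)&(z<z0+.024)
    print(c,"a range",np.round(np.percentile(a[m],[0,1,99,100])*1e3,1))
    for lo in(-.09,-.07,-.04,-.02,0,.02,.04,.07):
        k=m&(a>lo)&(a<lo+.02)
        if k.sum()>2: print(lo,k.sum(),"b",np.round(np.percentile(b[k],[2,50,98])*1e3,1),"z",np.round(np.percentile(z[k],[5,50,95]),4))
    u0,v0=(265,205) if c=="top" else (245,200)
    o.append(cv2.resize(im["pixels"][v0-55:v0+55,u0-55:u0+55],(400,400),interpolation=cv2.INTER_CUBIC))
cv2.imwrite(f"pics/{sys.argv[1]}.png",np.hstack(o)[...,::-1])
E
python3 pl.py pl1 .127
```

```text
tcp [ 0.4484 -0.2006  0.1289] tooly -20.67 F [ 0.6 -0.1  0.3]
top a range [-84.4 -83.7 -31.9 -31.4]
-0.09 20 b [-8.9 -3.7  1.5] z [0.1275 0.1301 0.1333]
-0.07 37 b [-9.9 -3.7  2.6] z [0.1272 0.1303 0.1343]
-0.04 17 b [-9.7 -4.3  2.5] z [0.1283 0.1305 0.1339]
side a range [-84.8 -81.9  73.1  78.5]
-0.09 26 b [-7.3 -2.   2.4] z [0.1305 0.1327 0.1345]
-0.07 41 b [-8.1 -0.7  4. ] z [0.1297 0.1324 0.1344]
-0.04 40 b [-9.  -1.2  4.3] z [0.1294 0.1318 0.1341]
-0.02 73 b [-8.9  0.3  7.1] z [0.1318 0.1389 0.1417]
0 85 b [-15.8   3.   15.2] z [0.1333 0.1403 0.1469]
0.02 68 b [-15.1  -5.    7.5] z [0.1374 0.1412 0.1473]
0.04 19 b [-12.8  -8.   -2.5] z [0.1376 0.1402 0.1421]
0.07 7 b [-12.9   9.4  10.3] z [0.1347 0.1375 0.1395]
```

View pics/pl1.png

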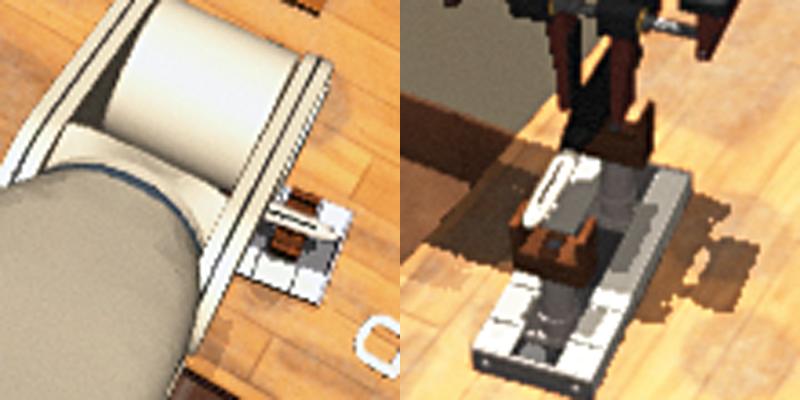

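Tip at −84.5 mm, so it is centred; it is level and about 2 mm off sideways. I'll correct that and lower.

Emit:
send_rows(
  targets=[
    {"dp": [0.2,-0.07,0],"angular": [0,0,0],"fingers": 1},
    {"dp": [0,0,-1],"angular": [0,0,0],"fingers": 1},
    {"dp": [0,0,-1.2],"angular": [0,0,0],"fingers": 1},
    {"dp": [0,0,-0.8],"angular": [0,0,0],"fingers": 1},
    {"dp": [0,0,-0.4],"angular": [0,0,0],"fingers": 1},
    {"dp": [0,0,0],"angular": [0,0,0],"fingers": 1},
    {"dp": [0,0,0],"angular": [0,0,0],"fingers": 1},
  ],
)

```text
time: 14.63
position: [0.4515, -0.2017, 0.096]
orientation: [-0.0, 0.822, 0.569, -0.0]
wrist_force: [0.8, -0.9, -0.6]
gripper_width: 0.0248
grasp_force: 19.9
```

Emit:
send_rows(
  targets=[
    {"dp": [0,0,-0.2],"angular": [0,0,0],"fingers": 1},
    {"dp": [0,0,-0.1],"angular": [0,0,0],"fingers": 1},
    {"dp": [0,0,0],"angular": [0,0,0],"fingers": 1},
    {"dp": [0,0,0],"angular": [0,0,0],"fingers": 1},
  ],
)

```text
time: 14.97
position: [0.4516, -0.2018, 0.0934]
orientation: [0.0, 0.822, 0.569, 0.0]
wrist_force: [0.5, -0.8, -0.4]
gripper_width: 0.0249
grasp_force: 19.9
```

Emit:
send_rows(
  targets=[
    {"dp": [0,0,-0.15],"angular": [0,0,0],"fingers": 1},
    {"dp": [0,0,-0.1],"angular": [0,0,0],"fingers": 1},
    {"dp": [0,0,0],"angular": [0,0,0],"fingers": 1},
    {"dp": [0,0,0],"angular": [0,0,0],"fingers": 1},
  ],
)

```text
time: 15.3
position: [0.4516, -0.2018, 0.0908]
orientation: [0.0, 0.822, 0.569, 0.0]
wrist_force: [-0.9, -0.3, 0.1]
gripper_width: 0.0249
grasp_force: 19.9
```

Emit:
send_rows(
  targets=[
    {"dp": [0,0,-0.05],"angular": [0,0,0],"fingers": 1},
    {"dp": [0,0,-0.05],"angular": [0,0,0],"fingers": 1},
    {"dp": [0,0,0],"angular": [0,0,0],"fingers": 1},
    {"dp": [0,0,0],"angular": [0,0,0],"fingers": 1},
  ],
)

```text
time: 15.63
position: [0.4518, -0.202, 0.0903]
orientation: [0.0, 0.822, 0.569, 0.0]
wrist_force: [-1.4, -0.5, 7.3]
gripper_width: 0.0246
grasp_force: 20.0
```

Contact at the expected height. Open slowly, then rise.

Emit:
send_rows(
  targets=[
    {"dp": [0,0,0],"angular": [0,0,0],"fingers": 0.4},
    {"dp": [0,0,0],"angular": [0,0,0],"fingers": 0.2},
    {"dp": [0,0,0],"angular": [0,0,0],"fingers": 0},
    {"dp": [0,0,0],"angular": [0,0,0],"fingers": -0.3},
    {"dp": [0,0,0],"angular": [0,0,0],"fingers": -0.6},
    {"dp": [0,0,0],"angular": [0,0,0],"fingers": -0.6},
    {"dp": [0,0,1],"angular": [0,0,0],"fingers": -0.6},
    {"dp": [0,0,3],"angular": [0,0,0],"fingers": -0.6},
    {"dp": [0,0,4],"angular": [0,0,0],"fingers": -0.6},
    {"dp": [0,0,4],"angular": [0,0,0],"fingers": -0.6},
  ],
)

```text
time: 16.47
position: [0.4506, -0.2013, 0.211]
orientation: [-0.001, 0.822, 0.569, -0.001]
wrist_force: [1.1, -0.9, -0.0]
gripper_width: 0.0707
grasp_force: 0.0
```

Emit:
send_rows(
  targets=[
    {"dp": [1,4,0],"angular": [0,0,0],"fingers": -0.6},
    {"dp": [1,4,0],"angular": [0,0,0],"fingers": -0.6},
    {"dp": [1,4,0],"angular": [0,0,0],"fingers": -0.6},
    {"dp": [1,4,0],"angular": [0,0,0],"fingers": -0.6},
    {"dp": [1,4,0],"angular": [0,0,0],"fingers": -0.6},
    {"dp": [1,4,0],"angular": [0,0,0],"fingers": -0.6},
    {"dp": [0,2,0],"angular": [0,0,0],"fingers": -0.6},
    {"dp": [0,0,0],"angular": [0,0,0],"fingers": -0.6},
  ],
)

```text
time: 17.13
position: [0.5118, 0.0618, 0.2104]
orientation: [-0.0, 0.821, 0.571, 0.001]
wrist_force: [0.0, -0.1, -0.0]
gripper_width: 0.0702
grasp_force: 0.0
```

```bash
python3 pl.py fin .087
```

```text
tcp [0.5118 0.0618 0.2104] tooly -20.43 F [ 0.  -0.1 -0. ]
top a range [-83.8 -77.9  82.4  84.5]
-0.09 18 b [-4.2  0.8  6.1] z [0.0841 0.0882 0.0903]
-0.07 67 b [-15.3  -0.2  14.2] z [0.0837 0.0866 0.0908]
-0.04 36 b [-5.6  0.   6.8] z [0.0847 0.0891 0.0935]
-0.02 45 b [-7.1 -0.2  9.1] z [0.0922 0.0969 0.1018]
0 59 b [-10.2  -1.2  10.4] z [0.0922 0.0986 0.104 ]
0.02 64 b [-10.8  -0.1  11.4] z [0.0947 0.1001 0.1052]
0.04 81 b [-14.8  -1.6  15.8] z [0.0856 0.0997 0.1042]
0.07 44 b [-10.6  -0.1  11.4] z [0.0955 0.0991 0.1044]
side a range [-84.9 -79.7  80.5  84.5]
-0.09 24 b [-3.7  2.8  7. ] z [0.0872 0.089  0.0913]
-0.07 92 b [-15.5   0.2  13.8] z [0.0845 0.0877 0.0918]
-0.04 41 b [-4.6  2.   7.9] z [0.0888 0.0908 0.0934]
-0.02 69 b [-5.2  2.5 10.6] z [0.0919 0.0976 0.1011]
0 67 b [-7.6  3.6 12.7] z [0.0946 0.0999 0.1028]
0.02 68 b [-8.9  4.2 13.5] z [0.0958 0.1007 0.103 ]
0.04 74 b [-10.1   4.2  15.1] z [0.0862 0.1006 0.1033]
0.07 35 b [-9.7  1.9 12.6] z [0.0965 0.1009 0.1032]
```

View pics/fin.png

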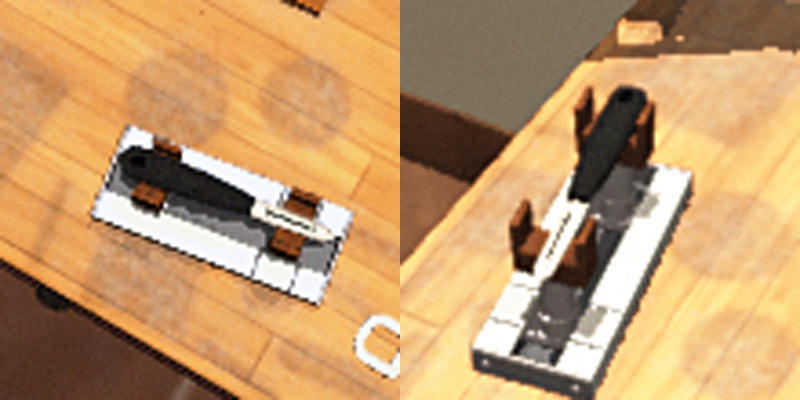

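The peeler lies level in both forks, centred (ends at about ±84.5 mm), and the arm is clear.

```bash
python3 -c "
from workcell import bot
print(bot.job_done())"
```

```text
the job is handed in; nothing more can be done
None
```

The loose post is locked midway between the engraved lines and the peeler lies level, centred and right way up in both forks; I kept clear of the timer and opener and handed the job in at about 17 s, with no verdict shown.

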